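Move the battery pack from the charger to the portion scale

TASK

The portion scale needs its battery: press the catch pad of the charging dock so that the battery pack pops loose, slide the pack out, and slide it into the empty dock on the side of the scale until its catch clicks and holds it fully home. Do it gently, without forcing or ramming the pack in either dock, keep the pack upright, leave the things around undisturbed, and let go at the end.

Things in the scene. Friction and masses are not known exactly. Their poses are not given: they have to be found in the camera images.
- pack: battery pack, 62 mm high: grey ribbed body 60 (x) x 46 (y) x 38 mm (x -36..+24, z 14..52) on a black dovetail foot 48 mm long (x -24..+24), 10 mm high, 40 mm wide below, 28 above, with a catch notch underneath. 0.2 kg or a little more. Origin: middle of the foot's underside; +x end goes into a dock first; z up. Grip it across y. Starts clicked home in the charging dock
- charge_dock: charging dock, fixed, alone on a square grey foot plate: white block 135 mm long (x -60..+75), 76 wide, its top (channel floor) 22 mm above the table. Origin on the table under the seat. The pack goes in along +x; -x is the mouth. Undercut slanted guides, tops 34 mm above the table, x -24..+26, 1.2 mm play each side; flared mouth x -38..-24. End wall x 25.5..36.5, top 40 mm above the table
- charge_dock_seat (a point): point on the charging dock's channel floor (22 mm above the table) where the pack's origin lies when clicked home; axes as the dock's. The undercut guides hold the pack down: it leaves only along -x, and can be lifted once its origin is more than 62 mm from here
- charge_dock_pad (a point): middle of the top of the charging dock's catch pad: black, 28 x 34 mm, behind the end wall, 58 mm in +x from the seat, 35 mm above the table. Pressed down it sinks 5 mm to a stop, spring 2 to 5 N (a little more with the pack in). Fully down it frees the pack: two sprung pins push it 15 to 22 mm toward the mouth, where it stays loose. Keep it down half a second
- charge_dock_catch (a joint): how far the charging dock's catch is down, m: 0 up, 0.005 fully pressed
- scale_dock: the empty dock, fixed, joined by two steel strips to a flat white portion scale (198 x 158 x 29 mm high, on the dock's +y side, from 56 mm off its middle line). Shape, sizes, origin and axes as the charging dock's, without foot plate; its flared mouth has 5 mm play each side at the outer end. Readings can be 1 to 2 mm off its true line: yield sideways to the guides
- scale_dock_seat (a point): point on the channel floor of the scale's dock where the pack's origin lies when clicked home. Pushed in, it meets a sloped sprung tooth about 18 mm and sprung pins 15 mm before this; the push rises to about 11 N; more than 20 N is never needed. The tooth clicks up just past this point, the end wall is 1.5 mm past it. Let go, the pins push the pack back here, or 10 mm or more out if not clicked
- scale_dock_mouth (a point): outer end of the flared mouth of the scale's dock, on the channel floor, 38 mm in -x from the seat
- scale_dock_catch (a joint): how far the catch of the scale's dock is down, m: 0 up (empty, or clicked into the notch), about 0.004 while the foot rides over the tooth, 0.005 fully down
- label_roll: bystander: roll of stickers, 79 mm across, 36 mm high, loose; origin under its middle
- ribbon: bystander: white flanged ribbon spool lying flat, 69 mm across, 15 mm high, loose; origin under its middle
- nozzle: bystander: pale cone-shaped piping nozzle, 27 mm across, 34 mm high, loose; origin under its middle
Mind the look-alikes: they are no part of the job. What is meant by the pack is not brown, and is the smaller of those in its own colour.

How it is judged:
On the way, in this order (a step that is already met when the one before it is completed fails the run):
1. the catch of the charging dock is pressed and the pack has popped at least 8 mm out (x of pack in the frame of charge_dock_seat between -0.05 and -0.008 m and value of joint charge_dock_catch above 0.002 m).
2. the pack is out of the charging dock (horizontal distance between pack and charge_dock_seat above 0.065 m), for 0.1 s.
At the end, for the whole second after the job is handed in: the pack sits in the scale's dock within 3 mm of its clicked-home place along the guides (5 mm in all), flat on the floor and in line, with the catch up in its notch (less than 1.5 mm down), at rest and let go (x of pack in the frame of scale_dock_seat between -0.003 and 0.003 m and horizontal distance between pack and scale_dock_seat below 0.005 m and z of pack in the frame of scale_dock_seat below 0.004 m and angle between the x axis of pack and the x axis of scale_dock_seat, either way round below 0.1 rad and angle between pack's own z axis and vertical below 0.12 rad and value of joint scale_dock_catch below 0.0015 m and linear speed of pack below 0.02 m/s); the robot touches nothing.
It fails at once if the pack is rammed or forced in a dock (more than 50 N between them, all faces together) (contact force between pack and scale_dock above 50 N or contact force between pack and charge_dock above 50 N).
It fails at once if the pack is tipped more than 35 degrees (angle between pack's own z axis and vertical above 0.61 rad).
It fails at once if a bystander is moved more than 30 mm (distance of any of label_roll, ribbon, nozzle from where it was at the start of the episode above 0.03 m).
It also fails if it takes over 61 s, if anything falls off the work surface, if the arm or the gripper's body presses on something with over 40 N, if the wrist force passes 120 N, or if a joint passes its speed limit or range.

ROBOT

A 7-joint arm with a two-finger parallel gripper is mounted at the origin on the work surface; the furniture and walls round the work are solid. World frame = base frame: x ahead of the robot, y to its left, z up, the work surface at z = 0. Lengths are in m, angles in rad, forces in N, time in s.
With the tool pointing down it reaches from about 0.4 to 0.875 m from the base axis. Payload 19.3 kg.
Tool frame: the origin (TCP) lies at the very end of the fingers, on their centre line; the grasp point (between the pads) lies 19 mm behind it; z points along the fingers, y is the direction in which the jaws open and shut (so a half turn about z gives the same grasp; the last joint's range is limited). The gripper opens to 85 mm and grips with 20 to 120 N. Pads are 22 mm wide; open, the fingers measure 114 mm over their backs; the gripper's body (76 mm by 85 mm) begins 54 mm behind the grasp point. The pads swing forward as they close: fully open they stand 13 mm farther back than shut.
Start: joints at [-1.394, 0.521, -0.036, 1.599, 0.021, 1.021, -0.113], TCP at [0.153, 0.606, 0.231] pointing down, gripper open.
Joint ranges: [-2.91, 2.91], [-0.3, 2.13], [-1.5, 1.42], [0.17, 2.43], [-1.26, 4.41], [0.16, 1.93], [-2.52, 2.52]. Speed limits (rad/s): [1.89, 1.89, 2.39, 2.39, 3.01, 3.01, 3.01].

INTERFACE

Orientations are given as a 3x3 rotation matrix whose columns are the frame's x, y, z axes.
In Python, from cell import robot gives the robot as it stands.
- The arm moves only by the tool servo_tool, never from a script. Its arguments are lists of equal length, an entry for each row: "angular": the turn, a rotation vector about the tool's x, y, z in rad, a list of three; "linear": the shift along the tool's x, y, z in mm, a list of three; "hand": the opening in per cent of the stroke, from 0 (shut) to 100 (fully open). A call has 1 to 5 rows; each row is the pose to reach, as a shift and turn from the pose measured when the call began, along the tool's axes at that moment; what a row does not reach only later rows make up. A row lasts 1/8 s, in which the tool goes at most 62.5 mm and 10.7 degrees, less where a joint would pass 70% of its speed; a pose out of reach is approached as far as the arm can. A call with a gripper value outside its range is refused whole. The fingers move at their own pace and stop on an object; the grip force is fixed at half the most. Time passes only in rows, so rows that repeat a pose let the fingers close. It gives the time, the measured TCP pose, the force and the opening at its end, in the units of the state.
- robot.get_state(): the state, without advancing time (a new reading comes with each control period).
- robot.capture(name): name is "scene" or "side" or "wrist"; returns the picture (384x512x3 uint8, red, green, blue); there is no depth.
- robot.camera_model(name): a dict with "fx", "fy", "cx", "cy" (pixels), "extrinsics" (4x4, takes a point from world to camera coordinates); the wrist camera has in their place "mount" (4x4, takes a point from camera to tool coordinates, whose origin is the TCP and whose axes are the flange's). Camera axes: x right, y up, looking along -z (the intrinsics and any distortion apply to the point x, -y, -z); pixel columns grow to the right and rows downward; lengths in m; the calibration is good to about 2 mm. A picture is of the moment at which its call begins: read the wrist's pose just before it. camera_model takes no time and is no camera call.
- robot.sign_off(): hands the job in, once; it reports no verdict.
The state is a dict: "t": time; "qpos": joint angles; "joint_vel": joint speeds; "joint_torque": joint torques, N m; "eef_pos": TCP position; "orientation": TCP orientation; "contact_force": force on the tool from outside, world axes, zero at the start; "torque": the same for the moment, N m; "opening": finger opening in m.
Only numpy, scipy, OpenCV 4.12 (cv2) and the standard library are available. Lean on these libraries where they do the work, as an engineer would, in place of code of your own. Each camera call takes 0.05 s, during which the arm holds its last target.

## Working session

There is one attempt and no reset: what is moved stays moved. The work goes in short steps, Python scripts to look and compute and a tool call to move; the robot and the scene stay as the last step left them, time stands still between calls to the robot, and variables do not carry over. Pictures are saved under pics/ and viewed, and the job is handed in when it is done.

Besides the shell and the picture viewer there is one more tool, called after "Emit:" by a JSON object that holds its "method" and its "body", one argument or row to a line. servo_tool: Moves the arm, as the interface text tells. Its arguments: {"type":"object","properties":{"angular":{"type":"array"},"linear":{"type":"array"},"hand":{"type":"array"}},"required":["angular","linear","hand"]}

```bash
mkdir -p pics; ls; cat > h.py <<'E'
import numpy as np, cv2
from cell import robot
def save(n,img): cv2.imwrite(f'pics/{n}.png',cv2.cvtColor(img,cv2.COLOR_RGB2BGR))
E
python3 - <<'E'
from h import *
s=robot.get_state(); print(s)
for c in ('scene','side','wrist'):
    print(c,robot.camera_model(c)); 
    save(c+'0',robot.capture(c))
E
```

```text
pics
{'t': 0.0, 'qpos': array([-1.39419126,  0.52204565, -0.03634922,  1.6000228 ,  0.02117719,
        1.02108481, -0.11282309]), 'joint_vel': array([-3.50660811e-04, -5.97554117e-04, -4.31590990e-05, -1.08729801e-03,
       -6.09365070e-05, -2.54836666e-03, -1.23849040e-04]), 'joint_torque': array([ 1.03193397e-03, -9.27142024e+01,  1.98038064e+00, -3.69919574e+01,
        1.79157243e-02,  8.51655233e-03,  1.45423130e-06]), 'eef_pos': array([0.15262501, 0.60571926, 0.23070047]), 'orientation': array([[-9.69691615e-01,  2.44331981e-01, -2.34976380e-04],
       [ 2.44332088e-01,  9.69690931e-01, -1.15308600e-03],
       [-5.38813233e-05, -1.17555010e-03, -9.99999308e-01]]), 'contact_force': array([0.05626737, 1.28598556, 1.12052223]), 'torque': array([0.05596464, 0.00160957, 0.08468466]), 'opening': 0.0853437124948095}
scene {'fx': 415.3489524905351, 'fy': 415.3489524905351, 'cx': 259.3151332044744, 'cy': 192.77045994800002, 'extrinsics': array([[ 0.60645073, -0.79501914, -0.01273106, -0.37334647],
       [ 0.38342077,  0.27837638,  0.880622  , -0.25903894],
       [-0.69656731, -0.5
[... 222 characters left out ...]
ray([[ 0.86727272, -0.49722523, -0.02459853, -0.50322032],
       [ 0.29158437,  0.46729817,  0.83463224, -0.18669749],
       [-0.40350536, -0.73102633,  0.55025806, -0.83409005],
       [ 0.        ,  0.        ,  0.        ,  1.        ]])}
wrist {'fx': 292.759126587713, 'fy': 292.759126587713, 'cx': 261.00198042358267, 'cy': 185.7859021658364, 'mount': array([[-2.16731904e-04,  9.61543445e-01,  2.74652791e-01,
         6.97041457e-02],
       [ 9.99999549e-01, -4.56545936e-05,  9.48946050e-04,
         6.32540343e-04],
       [ 9.24992016e-04,  2.74652873e-01, -9.61543002e-01,
        -1.41581124e-01],
       [ 0.00000000e+00,  0.00000000e+00,  0.00000000e+00,
         1.00000000e+00]])}
```

View pics/scene0.png

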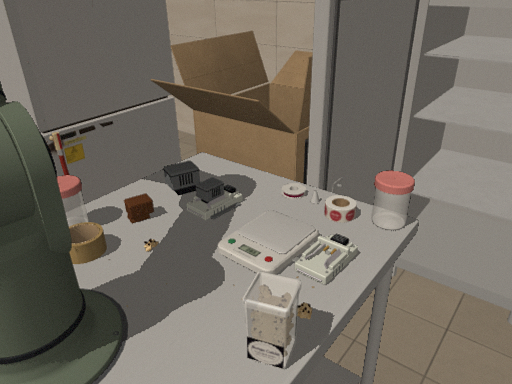

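View pics/side0.png

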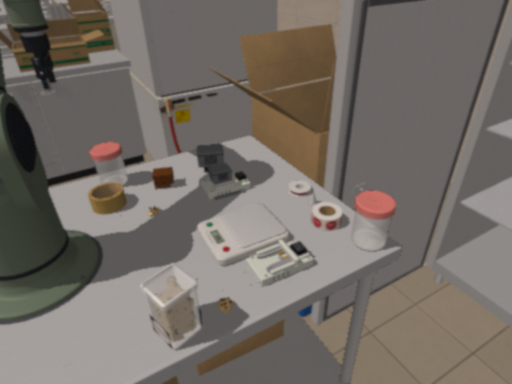

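View pics/wrist0.png

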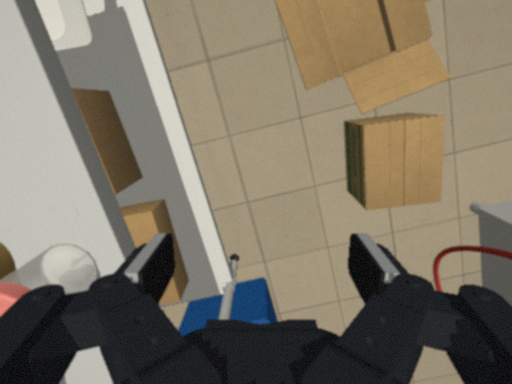

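```bash
python3 - <<'E'
import cv2
a=cv2.imread('pics/scene0.png');b=cv2.imread('pics/side0.png')
A=cv2.resize(a[150:290,110:370],None,fx=3,fy=3,interpolation=cv2.INTER_CUBIC)
B=cv2.resize(b[135:290,140:350],None,fx=3.6,fy=3.6,interpolation=cv2.INTER_CUBIC)
cv2.imwrite('pics/sc1.png',A);cv2.imwrite('pics/sd1.png',B)
E
```

```text
(no output)
```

View pics/sc1.png

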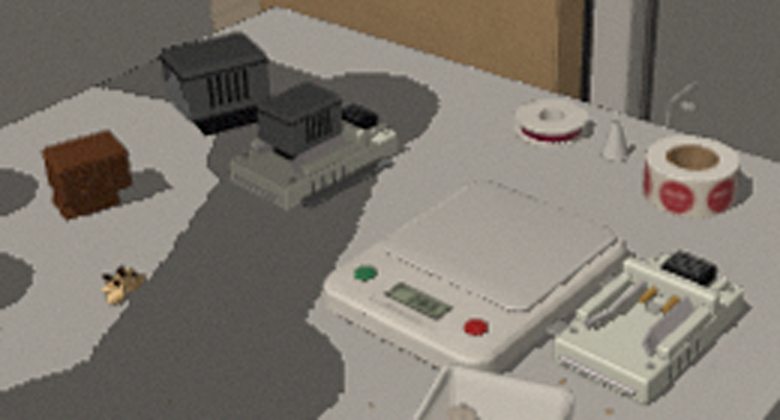

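View pics/sd1.png

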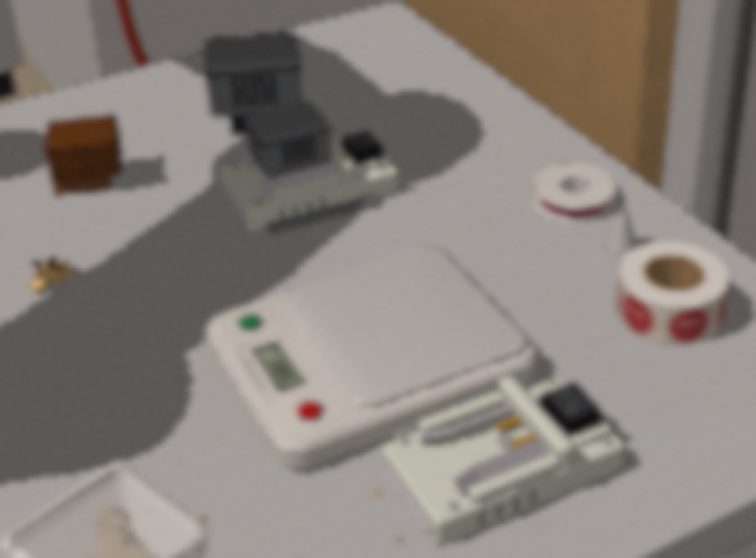

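```bash
cat >> h.py <<'E'
def cam(name,st=None):
    m=robot.camera_model(name)
    K=np.array([[m['fx'],0,m['cx']],[0,m['fy'],m['cy']],[0,0,1]])
    if name=='wrist':
        T=np.eye(4);T[:3,:3]=st['orientation'];T[:3,3]=st['eef_pos']
        c2w=T@m['mount']
    else: c2w=np.linalg.inv(m['extrinsics'])
    return K,c2w
def ray(C,uv):
    K,c=C; u,v=uv
    d=np.array([(u-K[0,2])/K[0,0],-(v-K[1,2])/K[1,1],-1.]); d=c[:3,:3]@d
    return c[:3,3],d/np.linalg.norm(d)
def plane(C,uv,z):
    o,d=ray(C,uv); return o+d*(z-o[2])/d[2]
def tri(C1,u1,C2,u2):
    o1,d1=ray(C1,u1);o2,d2=ray(C2,u2)
    s=np.linalg.lstsq(np.c_[d1,-d2],o2-o1,rcond=None)[0]
    a=o1+s[0]*d1;b=o2+s[1]*d2
    return (a+b)/2,np.linalg.norm(a-b)
def proj(C,p):
    K,c=C; q=np.linalg.inv(c)@np.r_[p,1]; return K[0,0]*q[0]/-q[2]+K[0,2],-K[1,1]*q[1]/-q[2]+K[1,2]
E
python3 - <<'E'
from h import *
np.set_printoptions(precision=4,suppress=True)
S=cam('scene');D=cam('side')
s=lambda x,y:(110+x/3,150+y/3); d=lambda x,y:(140+x/3.6,135+y/3.6)
for n,a,b,z in [('cpad',(362,116),(363,147),.035),('spad',(692,266),(572,408),.035),
 ('ccornR(mouth,z22)',(289,202),(258,222),.022),('ccornL',(234,168),(222,170),.022),
 ('scornR',(640,394),(440,530),.022),('scornL',(560,345),(386,447),.022),
 ('red',(476,327),(309,411),.029),('roll',(693,155),(674,273),.036),('ribbon',(553,115),(576,185),.015),('nozzle',(617,140),(618,235),.01)]:
    print(n,*tri(S,s(*a),D,d(*b)),plane(S,s(*a),z),plane(D,d(*b),z))
E
```

```text
cpad [0.5697 0.0609 0.0396] 0.0004900470257784949 [0.5759 0.0664 0.035 ] [0.5733 0.0681 0.035 ]
spad [ 0.5348 -0.285   0.0372] 0.0018746824214528604 [ 0.5389 -0.2826  0.035 ] [ 0.5356 -0.2843  0.035 ]
ccornR(mouth,z22) [0.4687 0.0579 0.0014] 0.001305206495501606 [0.4446 0.0324 0.022 ] [0.4583 0.0305 0.022 ]
ccornL [0.4648 0.119  0.018 ] 0.005421066902100673 [0.457  0.1093 0.022 ] [0.4643 0.1178 0.022 ]
scornR [ 0.4249 -0.3059  0.0059] 0.0015431920706481454 [ 0.407  -0.3154  0.022 ] [ 0.4181 -0.3176  0.022 ]
scornL [ 0.4237 -0.2424  0.0197] 0.004555529686501592 [ 0.4189 -0.2465  0.022 ] [ 0.424  -0.2416  0.022 ]
red [ 0.3942 -0.1936  0.0286] 0.0003270640385626519 [ 0.3936 -0.1941  0.029 ] [ 0.3941 -0.1937  0.029 ]
roll [ 0.6771 -0.2112  0.0402] 0.0011930261411511021 [ 0.6848 -0.2073  0.036 ] [ 0.6805 -0.2078  0.036 ]
ribbon [ 0.7065 -0.0534  0.0176] 0.0003558944185121186 [ 0.7105 -0.051   0.015 ] [ 0.7092 -0.0499  0.015 ]
nozzle [ 0.6881 -0.133   0.0235] 0.0026532660402120135 [ 0.7117 -0.1193  0.01  ] [ 0.6993 -0.12    0.01  ]
```

Emit:
{"method": "servo_tool", "body": {
  "angular": [
    [0, 0, -0.05],
    [0, 0, -0.1],
    [0, 0, -0.15],
    [0, 0, -0.2],
    [0, 0, -0.246]
  ],
  "linear": [
    [-40, -42, -4],
    [-80, -84, -8],
    [-120, -127, -12],
    [-160, -170, -16],
    [-200, -213, -20]
  ],
  "hand": [100, 100, 100, 100, 100]
}}

```text
t: 0.78
eef_pos: [0.2952, 0.3486, 0.2512]
orientation: [[-1.0, -0.001, -0.0], [-0.001, 1.0, -0.001], [0.0, -0.001, -1.0]]
contact_force: [1.7, 0.9, 0.3]
opening: 0.0852
```

Emit:
{"method": "servo_tool", "body": {
  "angular": [
    [0, 0, 0],
    [0, 0, 0],
    [0, 0, 0],
    [0, 0, 0],
    [0, 0, 0]
  ],
  "linear": [
    [-28, -51, -2],
    [-56, -102, -4],
    [-85, -153, -6],
    [-113, -204, -8],
    [-141, -255, -10]
  ],
  "hand": [100, 100, 100, 100, 100]
}}

```text
t: 1.4
eef_pos: [0.437, 0.0919, 0.2616]
orientation: [[-1.0, -0.001, 0.0], [-0.001, 1.0, -0.001], [-0.0, -0.001, -1.0]]
contact_force: [0.7, 0.8, -0.6]
opening: 0.0852
```

Emit:
{"method": "servo_tool", "body": {
  "angular": [
    [0, 0, 0],
    [0, 0, 0],
    [0, 0, 0],
    [0, 0, 0],
    [0, 0, 0]
  ],
  "linear": [
    [-28, -51, 0],
    [-56, -102, 0],
    [-85, -153, 0],
    [-113, -204, 0],
    [-113, -204, 0]
  ],
  "hand": [100, 100, 100, 100, 100]
}}

```text
t: 2.02
eef_pos: [0.5508, -0.1161, 0.2612]
orientation: [[-1.0, 0.004, -0.0], [0.004, 1.0, -0.002], [0.0, -0.002, -1.0]]
contact_force: [-0.4, 0.9, -1.3]
opening: 0.0856
```

```bash
cat >>h.py <<'E'
def snap(n):
    st=robot.get_state(); im=robot.capture('wrist'); save(n,im)
    np.savez(f'pics/{n}.npz',eef_pos=st['eef_pos'],orientation=st['orientation'])
    print(st['t'],st['eef_pos'],st['qpos'],np.abs(st['joint_vel']).max())
E
python3 - <<'E'
from h import *
snap('w1')
E
```

```text
2.025 [ 0.55078085 -0.11608184  0.26117695] [-0.11269858  0.40325852  0.29129753  1.74472269 -0.13059831  1.01253276
  1.7923917 ] 0.05854142729719907
```

View pics/w1.png

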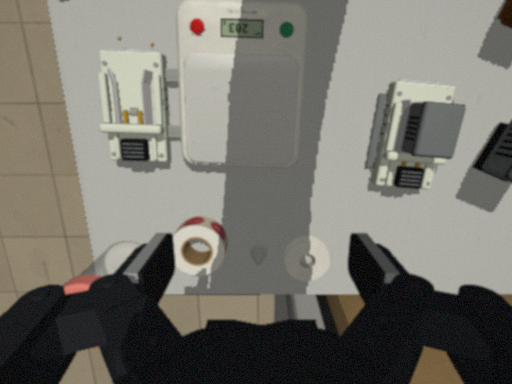

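```bash
python3 - <<'E'
import cv2
a=cv2.imread('pics/w1.png')
A=cv2.resize(a[40:180,85:185],None,fx=4,fy=4,interpolation=cv2.INTER_CUBIC)
B=cv2.resize(a[70:210,370:512],None,fx=4,fy=4,interpolation=cv2.INTER_CUBIC)
B=cv2.convertScaleAbs(B[:,:390],alpha=1.3,beta=10)
cv2.imwrite('pics/w1z.png',cv2.hconcat([A,B]))
E
```

```text
(no output)
```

View pics/w1z.png

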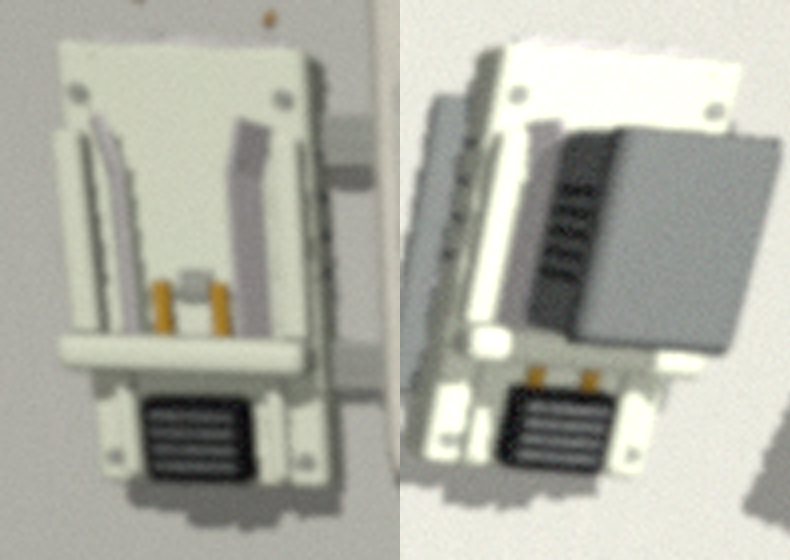

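```bash
python3 - <<'E'
from h import *
np.set_printoptions(precision=4,suppress=True)
st=np.load('pics/w1.npz'); W=cam('wrist',st)
a=lambda x,y:(85+x/4-.4,40+y/4-.4); b=lambda x,y:(370+(x-400)/4-.4,70+y/4-.4)
def dock(f,s,pad):
    P=np.array([plane(W,f(*q),.022)[:2] for q in s]); print(P)
    for m,n in ((0,2),(1,3),(0,1),(2,3)):
        v=P[n]-P[m]; print(m,n,np.linalg.norm(v),np.degrees(np.arctan2(v[1],v[0])))
    print('pad',plane(W,f(*pad),.035))
# order: mouth-left-img, mouth-right-img, far-left, far-right
dock(a,[(79,94),(284,99),(116,456),(307,462)],(199,438))
dock(b,[(518,94),(715,111),(449,440),(632,455)],(556,428))
for n,p,z in (('roll',(198,250),.036),('ribbon',(307,260),.015),('nozzle',(258,256),.017),('bigpack near',(490,165),.05)): print(n,plane(W,p,z))
E
```

```text
[[ 0.4348 -0.3054]
 [ 0.4365 -0.2435]
 [ 0.5452 -0.31  ]
 [ 0.5475 -0.2474]]
0 2 0.11049826073359582 -2.3624121172704653
1 3 0.11099710934835659 -2.0105972037308795
0 1 0.06196686584824203 88.42195060348476
2 3 0.0626436001365937 87.95910608515244
pad [ 0.5374 -0.2763  0.035 ]
[[0.4711 0.055 ]
 [0.4764 0.1168]
 [0.5818 0.0457]
 [0.5872 0.1078]]
0 2 0.1111008745076588 -4.80489380183873
1 3 0.11119469136926743 -4.619433268229412
0 1 0.061962322681745584 85.07680664973375
2 3 0.062322508176695 84.9917756392852
pad [0.5745 0.0743 0.035 ]
roll [ 0.6784 -0.2045  0.036 ]
ribbon [ 0.7066 -0.0488  0.015 ]
nozzle [ 0.6987 -0.1215  0.017 ]
bigpack near [0.5564 0.1642 0.05  ]
```

Emit:
{"method": "servo_tool", "body": {
  "angular": [
    [0, 0, 0.02],
    [0, 0, 0.04],
    [0, 0, 0.06],
    [0, 0, 0.084],
    [0, 0, 0.084]
  ],
  "linear": [
    [-12, 48, 25],
    [-25, 97, 50],
    [-37, 145, 75],
    [-50, 193, 100],
    [-50, 193, 100]
  ],
  "hand": [0, 0, 0, 0, 0]
}}

```text
t: 2.7
eef_pos: [0.599, 0.0849, 0.1587]
orientation: [[-0.997, 0.079, -0.004], [0.079, 0.997, 0.0], [0.004, -0.0, -1.0]]
contact_force: [-1.3, -0.1, -0.5]
opening: -0.0
```

```bash
python3 - <<'E'
from h import *
snap('w2')
a=cv2.imread('pics/w2.png')
cv2.imwrite('pics/w2z.png',cv2.resize(a[0:250,130:390],None,fx=2.4,fy=2.4,interpolation=cv2.INTER_CUBIC))
E
```

```text
2.7 [0.59904967 0.0849424  0.15869597] [-0.40324343  0.58932444  0.2417659   1.72835963 -0.17947793  0.84946992
  1.41030802] 0.05455671262529193
```

View pics/w2z.png

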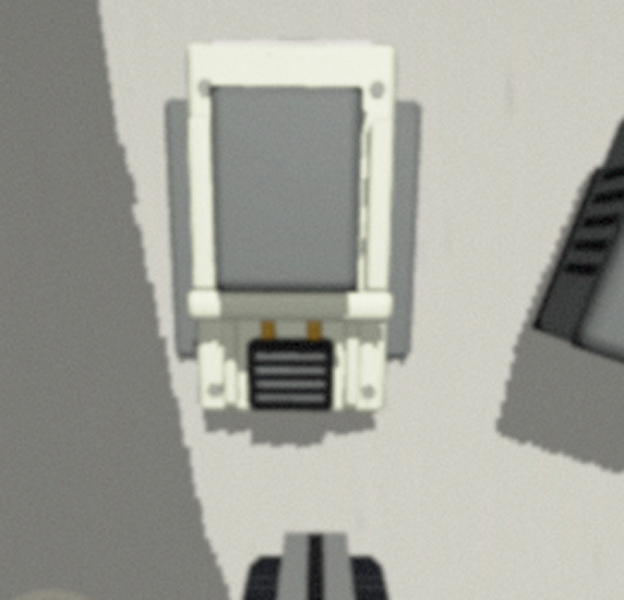

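```bash
python3 - <<'E'
from h import *
np.set_printoptions(precision=4,suppress=True)
st=np.load('pics/w2.npz'); W=cam('wrist',st)
f=lambda x,y:(130+(x-.7)/2.4,(y-.7)/2.4)
def P(qs,z): return np.array([plane(W,f(*q),z)[:2] for q in qs])
s=P([(204,88),(377,90),(215,390),(368,392)],.022); print(s)
v=s[2:].mean(0)-s[:2].mean(0); print('screw axis',s[:2].mean(0),s[2:].mean(0),np.linalg.norm(v),np.degrees(np.arctan2(v[1],v[0])),np.linalg.norm(s[1]-s[0]),np.linalg.norm(s[3]-s[2]))
p=P([(248,340),(332,340),(331,410),(250,410)],.035); print('pad',p.mean(0),np.linalg.norm(p-np.roll(p,1,0),axis=1))
for z in (.074,.084):
    p=P([(211,87),(361,86),(357,292),(217,290)],z); print('pack',p.mean(0),np.linalg.norm(p-np.roll(p,1,0),axis=1))
    l=(p[0]+p[1])/2; m=(p[2]+p[3])/2; print(l,m,np.degrees(np.arctan2(*(m-l)[::-1])))
p=P([(189,303),(392,303)],.04); print('wall mid',p,p.mean(0))
p=P([(189,46),(393,46)],.022); print('mouth edge',p,p.mean(0))
# big pack, z top guess
print('fingertip px', (np.array(proj(W,st['eef_pos']))-[130,0])*2.4)
E
```

```text
[[0.4714 0.0553]
 [0.477  0.1174]
 [0.5815 0.0462]
 [0.5872 0.1076]]
screw axis [0.4742 0.0863] [0.5844 0.0769] 0.1105685767107436 -4.884321768189498 0.062330526471473885 0.06164043463620195
pad [0.5758 0.0776] [0.027  0.0316 0.027  0.0313]
pack [0.5131 0.0835] [0.0581 0.0439 0.059  0.0441]
[0.4839 0.086 ] [0.5423 0.081 ] -4.872594716376196
pack [0.5138 0.0838] [0.0556 0.042  0.0564 0.0422]
[0.486  0.0862] [0.5417 0.0814] -4.872594716376161
wall mid [[0.5455 0.0435]
 [0.5513 0.1172]] [0.5484 0.0803]
mouth edge [[0.4575 0.0516]
 [0.4633 0.1238]] [0.4604 0.0877]
fingertip px [312.1212 572.8699]
```

Emit:
{"method": "servo_tool", "body": {
  "angular": [
    [0, 0, 0],
    [0, 0, 0.006],
    [0, 0, 0.006],
    [0, 0, 0.006]
  ],
  "linear": [
    [15, -6, 50],
    [21.6, -9, 95],
    [21.6, -9, 114],
    [21.6, -9, 114]
  ],
  "hand": [0, 0, 0, 0]
}}

```text
t: 3.25
eef_pos: [0.5769, 0.0745, 0.046]
orientation: [[-0.996, 0.088, -0.003], [0.088, 0.996, -0.001], [0.003, -0.001, -1.0]]
contact_force: [0.7, 0.1, 0.1]
opening: -0.0001
```

```bash
python3 - <<'E'
from h import *
snap('w3'); save('s3',robot.capture('scene')); save('d3',robot.capture('side'))
a=cv2.imread('pics/w3.png');b=cv2.imread('pics/s3.png')[160:220,170:260];c=cv2.imread('pics/d3.png')[145:205,190:265]
r=lambda i:cv2.resize(i,(400,300),interpolation=cv2.INTER_CUBIC)
cv2.imwrite('pics/c3.png',cv2.vconcat([cv2.hconcat([r(b),r(c)]),cv2.resize(a[150:384,100:412],(800,600))[:300]]))
E
```

```text
3.25 [0.5769091  0.07451489 0.04599825] [-0.36260954  0.72168872  0.19042627  1.84735468 -0.22395272  0.59681404
  1.45059427] 0.03669104360368107
```

View pics/c3.png

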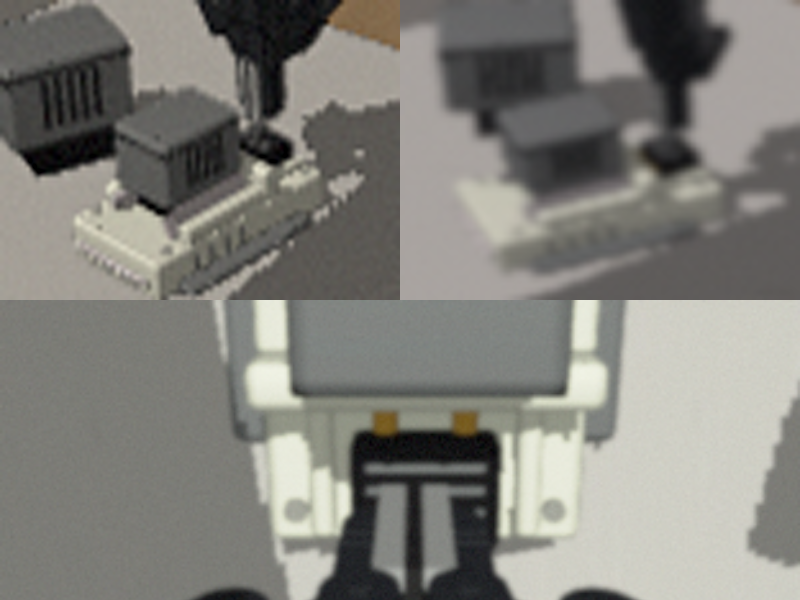

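Emit:
{"method": "servo_tool", "body": {
  "angular": [
    [0, 0, 0],
    [0, 0, 0],
    [0, 0, 0]
  ],
  "linear": [
    [0, 3.2, 5],
    [0, 3.2, 8],
    [0, 3.2, 9]
  ],
  "hand": [0, 0, 0]
}}

```text
t: 3.78
eef_pos: [0.5782, 0.0781, 0.0385]
orientation: [[-0.996, 0.087, -0.0], [0.087, 0.996, -0.0], [0.0, -0.0, -1.0]]
contact_force: [-0.2, -0.4, 0.1]
opening: -0.0001
```

Emit:
{"method": "servo_tool", "body": {
  "angular": [
    [0, 0, 0],
    [0, 0, 0],
    [0, 0, 0],
    [0, 0, 0]
  ],
  "linear": [
    [0, 0, 3],
    [0, 0, 6],
    [0, 0, 8.5],
    [0, 0, 8.5]
  ],
  "hand": [0, 0, 0, 0]
}}

```text
t: 4.28
eef_pos: [0.5784, 0.0781, 0.03]
orientation: [[-0.996, 0.088, -0.0], [0.088, 0.996, -0.0], [0.0, -0.0, -1.0]]
contact_force: [0.1, 0.4, 5.2]
opening: 0.0
```

Emit:
{"method": "servo_tool", "body": {
  "angular": [
    [0, 0, 0],
    [0, 0, 0],
    [0, 0, 0],
    [0, 0, 0],
    [0, 0, 0]
  ],
  "linear": [
    [0, 0, 0.8],
    [0, 0, 1.2],
    [0, 0, 1.2],
    [0, 0, 1.2],
    [0, 0, 1.2]
  ],
  "hand": [0, 0, 0, 0, 0]
}}

```text
t: 4.9
eef_pos: [0.5786, 0.0781, 0.0296]
orientation: [[-0.996, 0.088, 0.0], [0.088, 0.996, 0.0], [-0.0, 0.0, -1.0]]
contact_force: [-5.3, 0.1, 19.5]
opening: -0.0001
```

```bash
python3 - <<'E'
from h import *
snap('w4')
a=cv2.imread('pics/w4.png')
cv2.imwrite('pics/w4z.png',cv2.resize(a[50:300,130:390],None,fx=2.4,fy=2.4,interpolation=cv2.INTER_CUBIC))
E
```

```text
4.9 [0.57857332 0.07806184 0.02958899] [-0.36117763  0.74911069  0.18112776  1.8479536  -0.23122273  0.56469887
  1.45133454] 0.001548104011958024
```

View pics/w4z.png

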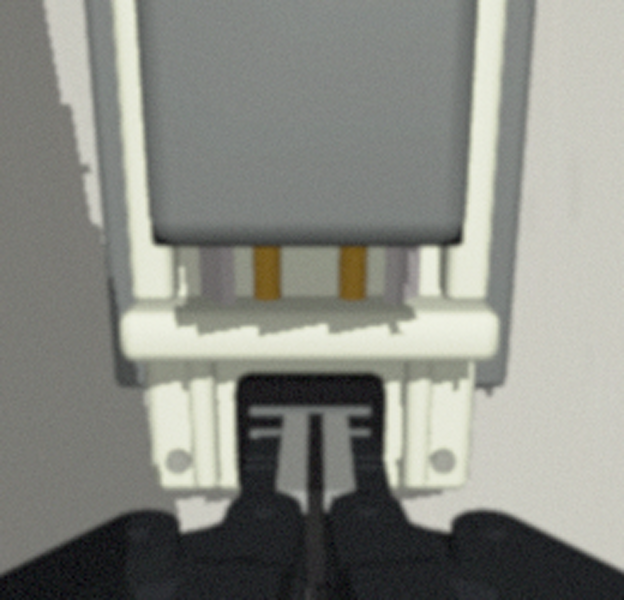

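Emit:
{"method": "servo_tool", "body": {
  "angular": [
    [0, 0, 0],
    [0, 0, 0],
    [0, 0, 0],
    [0, 0, 0],
    [0, 0, 0]
  ],
  "linear": [
    [0, 0, -15],
    [0, 0, -65],
    [0, 0, -120],
    [0, 0, -140],
    [0, 0, -140]
  ],
  "hand": [0, 0, 0, 0, 0]
}}

```text
t: 5.58
eef_pos: [0.5792, 0.0782, 0.1713]
orientation: [[-0.996, 0.088, 0.003], [0.088, 0.996, 0.001], [-0.003, 0.001, -1.0]]
contact_force: [-1.0, 0.1, -0.7]
opening: -0.0001
```

```bash
python3 - <<'E'
from h import *
snap('w5')
a=cv2.imread('pics/w5.png')
cv2.imwrite('pics/w5z.png',cv2.resize(a[0:250,130:463],None,fx=2.4,fy=2.4,interpolation=cv2.INTER_CUBIC))
E
```

```text
5.575 [0.57920635 0.07823662 0.17130584] [-0.41507535  0.54070554  0.25538666  1.78092832 -0.17606209  0.83910887
  1.40594373] 0.04182709330946125
```

View pics/w5z.png

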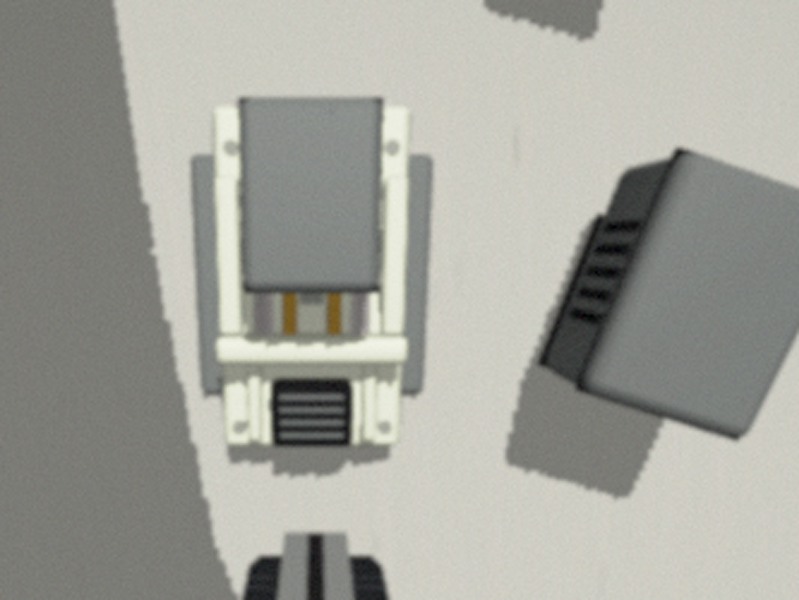

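```bash
python3 - <<'E'
from h import *
np.set_printoptions(precision=4,suppress=True)
st=np.load('pics/w5.npz'); W=cam('wrist',st)
f=lambda x,y:(130+(x-.7)/2.4,(y-.7)/2.4)
P=lambda qs,z: np.array([plane(W,f(*q),z)[:2] for q in qs])
p=P([(239,99),(383,98),(380,291),(245,291)],.074)
l=(p[0]+p[1])/2; m=(p[2]+p[3])/2
yaw=np.arctan2(*(m-l)[::-1]); c=p.mean(0); ax=np.array([np.cos(yaw),np.sin(yaw)])
print('pack',c,np.linalg.norm(p-np.roll(p,1,0),axis=1),np.degrees(yaw))
o=c+.006*ax; print('origin',o, 'rel seat',(o-[.519,.083])@[.9964,-.0851])
print('big',P([(542,365)],.015),P([(580,385)],.06))
d=np.r_[c,.10]-st['eef_pos']; print('tool delta to above',st['orientation'].T@d*1000)
print(robot.get_state()['orientation'])
E
```

```text
pack [0.4954 0.0851] [0.0581 0.0445 0.0584 0.0449] -4.647337983518559
origin [0.5014 0.0846] rel seat -0.017688490372429665
big [[0.5675 0.177 ]] [[0.5673 0.1769]]
tool delta to above [84.2802 -0.6224 71.0686]
[[-0.9962  0.0876  0.001 ]
 [ 0.0876  0.9962  0.0004]
 [-0.001   0.0005 -1.    ]]
```

Emit:
{"method": "servo_tool", "body": {
  "angular": [
    [0, 0, 0],
    [0, 0, 0],
    [0, 0, 0],
    [0, 0, 0],
    [0, 0, 0]
  ],
  "linear": [
    [30, 0, 0],
    [60, 0, 10],
    [84, -0.6, 25],
    [84, -0.6, 45],
    [84, -0.6, 60]
  ],
  "hand": [100, 100, 100, 100, 100]
}}

```text
t: 6.25
eef_pos: [0.4942, 0.0849, 0.1084]
orientation: [[-0.996, 0.087, -0.001], [0.087, 0.996, -0.0], [0.001, -0.0, -1.0]]
contact_force: [0.8, 0.5, -0.1]
opening: 0.0855
```

```bash
python3 - <<'E'
from h import *
snap('w6')
E
```

```text
6.25 [0.49422321 0.08490839 0.1083761 ] [-0.45563578  0.52455184  0.22263209  2.03465215 -0.1963251   0.60285898
  1.38360304] 0.2685517938692244
```

View pics/w6.png

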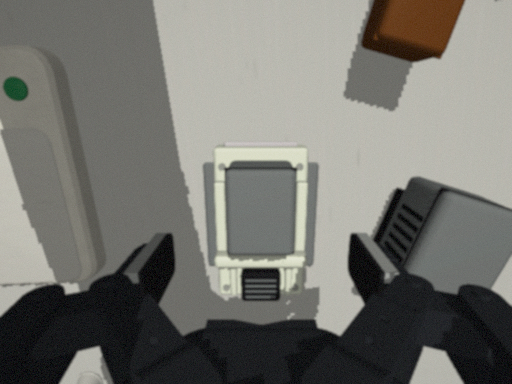

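Emit:
{"method": "servo_tool", "body": {
  "angular": [
    [0, 0, 0],
    [0, 0, 0],
    [0, 0, 0],
    [0, 0, 0]
  ],
  "linear": [
    [-1, 0, 25],
    [-1, 0, 50],
    [-1, 0, 67],
    [-1, 0, 67]
  ],
  "hand": [100, 100, 100, 100]
}}

```text
t: 6.8
eef_pos: [0.4941, 0.0843, 0.0391]
orientation: [[-0.996, 0.088, -0.004], [0.088, 0.996, -0.001], [0.004, -0.002, -1.0]]
contact_force: [0.2, 0.7, -0.0]
opening: 0.0856
```

Emit:
{"method": "servo_tool", "body": {
  "angular": [
    [0, 0, 0],
    [0, 0, 0],
    [0, 0, 0],
    [0, 0, 0],
    [0, 0, 0]
  ],
  "linear": [
    [0, 0, 0],
    [0, 0, 0],
    [0, 0, 0],
    [0, 0, 0],
    [0, 0, 0]
  ],
  "hand": [0, 0, 0, 0, 0]
}}

```text
t: 7.42
eef_pos: [0.4945, 0.0844, 0.0399]
orientation: [[-0.996, 0.088, -0.003], [0.088, 0.996, -0.001], [0.003, -0.001, -1.0]]
contact_force: [-1.3, 0.4, 7.4]
opening: 0.0453
```

Emit:
{"method": "servo_tool", "body": {
  "angular": [
    [0, 0, 0],
    [0, 0, 0]
  ],
  "linear": [
    [0, 0, -0.5],
    [0, 0, -0.5]
  ],
  "hand": [0, 0]
}}

```text
t: 7.68
eef_pos: [0.4946, 0.0845, 0.0406]
orientation: [[-0.996, 0.088, -0.003], [0.088, 0.996, -0.001], [0.003, -0.001, -1.0]]
contact_force: [1.0, -0.5, -2.2]
opening: 0.0455
```

Emit:
{"method": "servo_tool", "body": {
  "angular": [
    [0, 0, 0],
    [0, 0, 0],
    [0, 0, 0],
    [0, 0, 0]
  ],
  "linear": [
    [4, 0, 0],
    [10, 0, 0],
    [16, 0, 0],
    [22, 0, 0]
  ],
  "hand": [0, 0, 0, 0]
}}

```text
t: 8.18
eef_pos: [0.4722, 0.0865, 0.0407]
orientation: [[-0.996, 0.088, -0.003], [0.088, 0.996, -0.001], [0.003, -0.001, -1.0]]
contact_force: [0.2, 0.3, -3.0]
opening: 0.0451
```

Emit:
{"method": "servo_tool", "body": {
  "angular": [
    [0, 0, 0],
    [0, 0, 0],
    [0, 0, 0],
    [0, 0, 0]
  ],
  "linear": [
    [8, 0, 0],
    [20, 0, 0],
    [32, 0, 0],
    [40, 0, 0]
  ],
  "hand": [0, 0, 0, 0]
}}

```text
t: 8.68
eef_pos: [0.4314, 0.0901, 0.0409]
orientation: [[-0.996, 0.087, -0.003], [0.087, 0.996, -0.001], [0.003, -0.001, -1.0]]
contact_force: [-0.2, 1.1, -2.6]
opening: 0.0455
```

Emit:
{"method": "servo_tool", "body": {
  "angular": [
    [0, 0, 0],
    [0, 0, 0],
    [0, 0, 0]
  ],
  "linear": [
    [5, 0, 0],
    [5, 0, -3],
    [5, 0, -6]
  ],
  "hand": [0, 0, 0]
}}

```text
t: 9.05
eef_pos: [0.4268, 0.0906, 0.0471]
orientation: [[-0.996, 0.087, -0.003], [0.087, 0.996, -0.001], [0.002, -0.001, -1.0]]
contact_force: [0.4, 0.3, -1.2]
opening: 0.0452
```

```bash
python3 - <<'E'
from h import *
np.set_printoptions(precision=4,suppress=True)
S=cam('scene');D=cam('side')
print('rim',tri(S,(273,292),D,(171,287)),'right corner',tri(S,(301,284),D,(197,290)), 'base',plane(S,(268,345),0),plane(D,(172,335),0))
a=cv2.imread('pics/scene0.png')[260:370,220:330];b=cv2.imread('pics/side0.png')[255:350,125:220]
cv2.imwrite('pics/cont.png',cv2.hconcat([cv2.resize(a,(400,400)),cv2.resize(b,(400,400))]))
E
```

```text
rim (array([ 0.2328, -0.3209,  0.121 ]), np.float64(0.0029665137413816657)) right corner (array([ 0.2697, -0.3491,  0.1228]), np.float64(0.00771213377803998)) base [ 0.234  -0.3095  0.    ] [ 0.2147 -0.3242  0.    ]
```

View pics/cont.png

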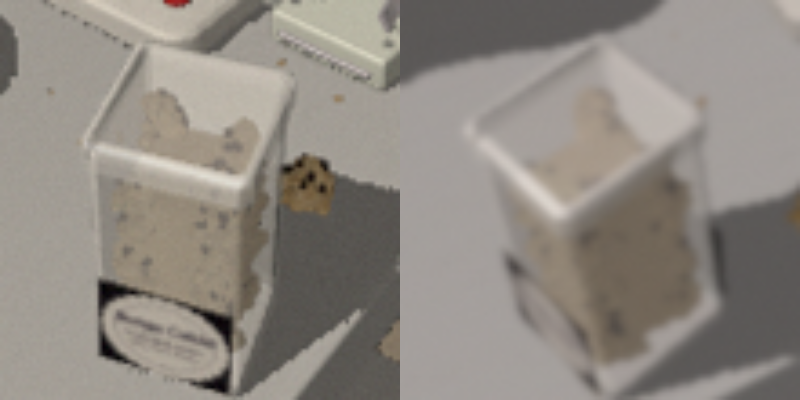

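Emit:
{"method": "servo_tool", "body": {
  "angular": [
    [0, 0, 0],
    [0, 0, 0],
    [0, 0, 0]
  ],
  "linear": [
    [0, 0, -50],
    [-10, 0, -100],
    [-20, 0, -130]
  ],
  "hand": [0, 0, 0]
}}

```text
t: 9.43
eef_pos: [0.448, 0.0889, 0.1796]
orientation: [[-0.996, 0.088, -0.0], [0.088, 0.996, 0.0], [0.0, 0.0, -1.0]]
contact_force: [0.7, 0.6, -3.2]
opening: 0.0457
```

Emit:
{"method": "servo_tool", "body": {
  "angular": [
    [0, 0, 0],
    [0, 0, -0.01],
    [0, 0, -0.02],
    [0, 0, -0.03],
    [0, 0, -0.05]
  ],
  "linear": [
    [-12, -30, 0],
    [-32, -78, 0],
    [-52, -126, 0],
    [-72, -174, 0],
    [-92, -222, 0]
  ],
  "hand": [0, 0, 0, 0, 0]
}}

```text
t: 10.05
eef_pos: [0.5206, -0.1421, 0.1799]
orientation: [[-0.999, 0.037, 0.0], [0.037, 0.999, 0.0], [-0.0, 0.0, -1.0]]
contact_force: [0.6, 0.6, -2.4]
opening: 0.0449
```

```bash
cat >> h.py <<'E'
def delta(target, yawdeg):
    """tool-axes mm shift and z-turn to reach world target with dock yaw"""
    s=robot.get_state();R=s['orientation']
    cur=np.degrees(np.arctan2(-R[1,0],-R[0,0]))
    print('pos',s['eef_pos'],'yaw',cur,'lin',R.T@(np.array(target)-s['eef_pos'])*1000,'turn',-np.radians(yawdeg-cur),'tilt z',R[:,2])
E
python3 -c "
from h import *
delta((.56,-.272,.18),-2.2)"
```

```text
pos [ 0.52061119 -0.14213438  0.17987611] yaw -2.1402722244283208 lin [ -44.21133628 -128.30398324   -0.1347389 ] turn 0.001042446338618044 tilt z [ 2.03899926e-04  1.45415358e-04 -9.99999969e-01]
```

Emit:
{"method": "servo_tool", "body": {
  "angular": [
    [0, 0, 0],
    [0, 0, 0],
    [0, 0, 0],
    [0, 0, 0],
    [0, 0, 0]
  ],
  "linear": [
    [-15, -45, 0],
    [-30, -88, 0],
    [-44, -118, 0],
    [-44, -128, 0],
    [-44, -128, 0]
  ],
  "hand": [0, 0, 0, 0, 0]
}}

```text
t: 10.68
eef_pos: [0.5593, -0.272, 0.1797]
orientation: [[-0.999, 0.038, -0.0], [0.038, 0.999, 0.0], [0.0, 0.0, -1.0]]
contact_force: [0.1, 0.9, -2.4]
opening: 0.0453
```

```bash
python3 - <<'E'
from h import *
snap('w7')
a=cv2.imread('pics/w7.png')
cv2.imwrite('pics/w7z.png',cv2.resize(a[0:250,100:420],None,fx=2.4,fy=2.4,interpolation=cv2.INTER_CUBIC))
E
```

```text
10.675 [ 0.55932208 -0.27196996  0.17973061] [ 0.14881     0.59483091  0.31272832  1.67055478 -0.21999904  0.91130782
  2.07921162] 0.027113377412225918
```

View pics/w7z.png

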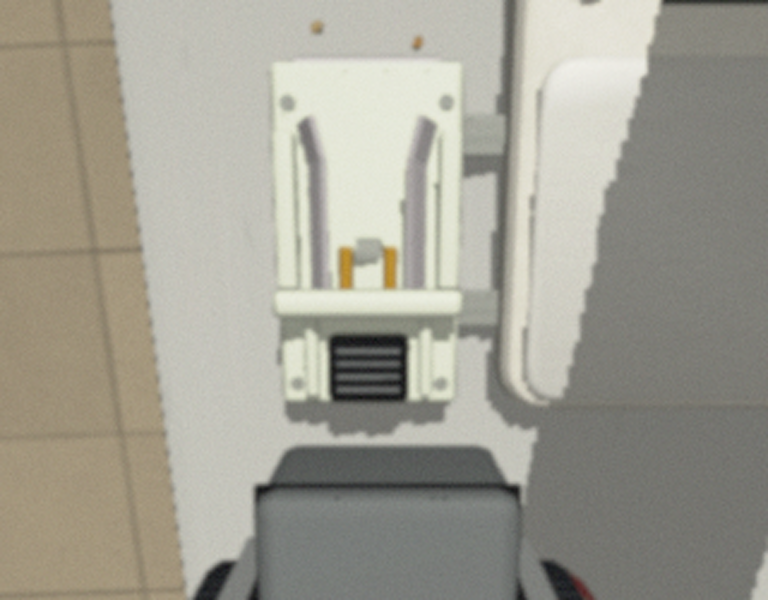

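```bash
python3 - <<'E'
from h import *
np.set_printoptions(precision=4,suppress=True)
st=np.load('pics/w7.npz'); W=cam('wrist',st)
f=lambda x,y:(100+(x-.7)/2.4,(y-.7)/2.4)
P=lambda qs,z: np.array([plane(W,f(*q),z)[:2] for q in qs])
s=P([(288,103),(447,103),(297,383),(440,384)],.022)
A=s[:2].mean(0);B=s[2:].mean(0);v=B-A;yaw=np.arctan2(v[1],v[0]);ax=np.array([np.cos(yaw),np.sin(yaw)])
print('screws',A,B,np.linalg.norm(v),np.degrees(yaw),np.linalg.norm(s[1]-s[0]),np.linalg.norm(s[3]-s[2]))
print('row yaw',[np.degrees(np.arctan2(*(s[i+1]-s[i])[::-1]))-90 for i in (0,2)])
p=P([(330,336),(407,336),(406,400),(333,400)],.035);print('pad',p.mean(0))
m=P([(272,64),(463,64)],.022).mean(0);w=P([(275,303),(462,303)],.04).mean(0);print('mouth',m,'wall',w)
g=P([(309,118),(428,118)],.034);print('guide flare ends',g,g.mean(0))
# seat estimates
print('seats', A+.045*ax,B-.0656*ax,p.mean(0)-.058*ax,m+.06*ax,w-.031*ax)
R=st['orientation'];e=st['eef_pos']
for z,q in ((.213,[(257,487),(518,487)]),(.175,[(290,448),(493,448)])):
    for qq in q:
        print('held',R.T@(plane(W,f(*qq),z)-e)*1000)
print(m,)
E
```

```text
screws [ 0.436  -0.2745] [ 0.5465 -0.2792] 0.11057588962558144 -2.417553700393945 0.06182209544828175 0.061768614212671054
row yaw [np.float64(-2.2154523072048278), np.float64(-2.602807873979259)]
pad [ 0.5378 -0.2782]
mouth [ 0.4224 -0.2739] wall [ 0.511  -0.2771]
guide flare ends [[ 0.4425 -0.2964]
 [ 0.4442 -0.2518]] [ 0.4433 -0.2741]
seats [ 0.481  -0.2764] [ 0.481  -0.2764] [ 0.4798 -0.2758] [ 0.4823 -0.2764] [ 0.48   -0.2758]
held [ 31.798  -20.6619 -33.2628]
held [ 31.802   21.881  -33.2541]
held [ 27.4859 -20.538    4.7357]
held [27.4877 23.4494  4.7448]
[ 0.4224 -0.2739]
```

```bash
python3 -c "
from h import *
delta((.3993,-.2734,.10),-2.4)"
```

```text
pos [ 0.55955269 -0.27101908  0.17981056] yaw -2.133011343853182 lin [160.03755093  -8.39809143  79.83590995] turn 0.004659831115236967 tilt z [-1.68531962e-04  6.86842400e-04 -9.99999750e-01]
```

Emit:
{"method": "servo_tool", "body": {
  "angular": [
    [0, 0, 0],
    [0, 0, 0],
    [0, 0, 0.005],
    [0, 0, 0.005],
    [0, 0, 0.005]
  ],
  "linear": [
    [40, -2, 0],
    [85, -4, 10],
    [130, -6, 35],
    [160, -8.4, 65],
    [160, -8.4, 80]
  ],
  "hand": [0, 0, 0, 0, 0]
}}

```text
t: 11.35
eef_pos: [0.3974, -0.2723, 0.0993]
orientation: [[-0.999, 0.043, -0.001], [0.043, 0.999, 0.002], [0.002, 0.002, -1.0]]
contact_force: [0.8, -0.4, -1.2]
opening: 0.045
```

```bash
python3 -c "
from h import *
delta((.3993,-.2734,.05),-2.4)"
```

```text
pos [ 0.39736072 -0.27228841  0.09926111] yaw -2.444417250364393 lin [-2.0621148  -1.11307126 49.25608744] turn -0.0007752272635413077 tilt z [-0.0014919   0.00179495 -0.99999728]
```

Emit:
{"method": "servo_tool", "body": {
  "angular": [
    [0, 0, 0],
    [0, 0, 0],
    [0, 0, 0],
    [0, 0, 0]
  ],
  "linear": [
    [-2, -1.1, 20],
    [-2, -1.1, 42],
    [-2, -1.1, 49],
    [-2, -1.1, 49]
  ],
  "hand": [0, 0, 0, 0]
}}

```text
t: 11.85
eef_pos: [0.3997, -0.273, 0.0504]
orientation: [[-0.999, 0.042, -0.002], [0.042, 0.999, 0.002], [0.002, 0.002, -1.0]]
contact_force: [0.2, 0.6, -2.7]
opening: 0.0451
```

```bash
python3 -c "
from h import *
delta((.3993,-.2734,.0408),-2.4)
snap('w8');save('s8',robot.capture('scene'));save('d8',robot.capture('side'))
a=cv2.imread('pics/w8.png');b=cv2.imread('pics/s8.png')[200:300,250:400];c=cv2.imread('pics/d8.png')[210:310,200:350]
r=lambda i:cv2.resize(i,(400,267),interpolation=cv2.INTER_CUBIC)
cv2.imwrite('pics/c8.png',cv2.vconcat([cv2.hconcat([r(b),r(c)]),cv2.resize(a[150:350,100:420],(800,500),interpolation=cv2.INTER_CUBIC)[:330]]))
"
```

```text
pos [ 0.39968063 -0.27303245  0.05038857] yaw -2.399511973049356 lin [ 0.34965616 -0.40118094  9.5884008 ] turn 8.517677127201484e-06 tilt z [-0.0015101   0.00194347 -0.99999697]
11.85 [ 0.39968063 -0.27303245  0.05038857] [ 0.31408849  0.61698135  0.2179549   2.10235937 -0.29249577  0.45261193
  2.28646906] 0.016993760130608552
```

View pics/c8.png

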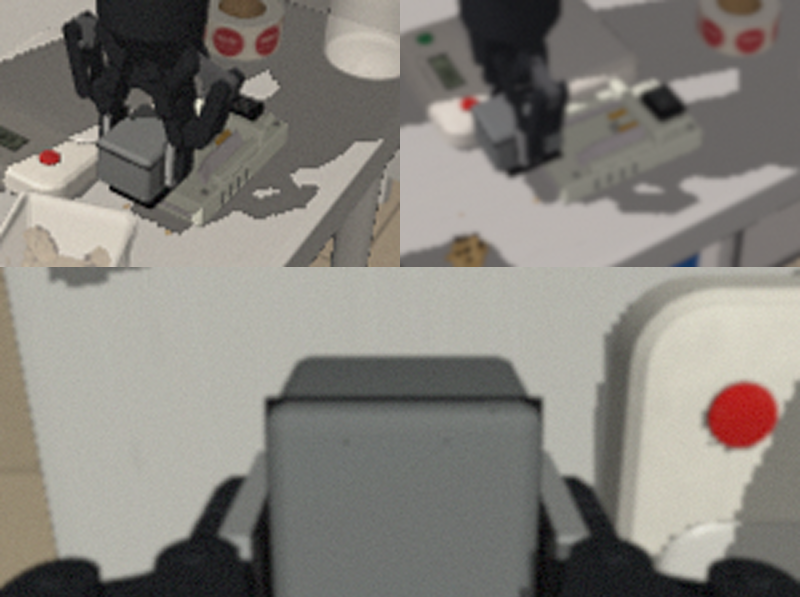

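Emit:
{"method": "servo_tool", "body": {
  "angular": [
    [0, 0, 0],
    [0, 0, 0],
    [0, 0, 0]
  ],
  "linear": [
    [0, -0.4, 4],
    [0, -0.4, 8],
    [0, -0.4, 9.3]
  ],
  "hand": [0, 0, 0]
}}

```text
t: 12.38
eef_pos: [0.3996, -0.2738, 0.0414]
orientation: [[-0.999, 0.042, -0.001], [0.042, 0.999, 0.001], [0.001, 0.001, -1.0]]
contact_force: [-0.5, -0.1, -2.6]
opening: 0.0451
```

Emit:
{"method": "servo_tool", "body": {
  "angular": [
    [0, 0, 0],
    [0, 0, 0],
    [0, 0, 0],
    [0, 0, 0],
    [0, 0, 0]
  ],
  "linear": [
    [-4, 0, 0.4],
    [-9, 0, 0.5],
    [-14, 0, 0.5],
    [-19, 0, 0.5],
    [-24, 0, 0.5]
  ],
  "hand": [0, 0, 0, 0, 0]
}}

```text
t: 13.0
eef_pos: [0.424, -0.2748, 0.0409]
orientation: [[-0.999, 0.042, -0.001], [0.042, 0.999, 0.001], [0.001, 0.001, -1.0]]
contact_force: [-0.1, -0.6, -3.1]
opening: 0.0449
```

Emit:
{"method": "servo_tool", "body": {
  "angular": [
    [0, 0, 0],
    [0, 0, 0],
    [0, 0, 0],
    [0, 0, 0]
  ],
  "linear": [
    [-2.5, 0, 0],
    [-5, 0, 0],
    [-7.5, 0, 0],
    [-10, 0, 0]
  ],
  "hand": [0, 0, 0, 0]
}}

```text
t: 13.5
eef_pos: [0.4341, -0.2752, 0.0409]
orientation: [[-0.999, 0.042, -0.001], [0.042, 0.999, 0.001], [0.001, 0.001, -1.0]]
contact_force: [-0.1, -0.2, -2.8]
opening: 0.0455
```

Emit:
{"method": "servo_tool", "body": {
  "angular": [
    [0, 0, 0],
    [0, 0, 0],
    [0, 0, 0],
    [0, 0, 0],
    [0, 0, 0]
  ],
  "linear": [
    [-3, 0, 0],
    [-6, 0, 0],
    [-9, 0, 0],
    [-12, 0, 0],
    [-15, 0, 0]
  ],
  "hand": [0, 0, 0, 0, 0]
}}

```text
t: 14.12
eef_pos: [0.4493, -0.2759, 0.0409]
orientation: [[-0.999, 0.042, -0.001], [0.042, 0.999, 0.001], [0.001, 0.001, -1.0]]
contact_force: [-0.3, 0.1, -2.7]
opening: 0.0452
```

Emit:
{"method": "servo_tool", "body": {
  "angular": [
    [0, 0, 0],
    [0, 0, 0],
    [0, 0, 0],
    [0, 0, 0],
    [0, 0, 0]
  ],
  "linear": [
    [-2, 0, 0],
    [-4, 0, 0],
    [-6, 0, 0],
    [-8, 0, 0],
    [-10, 0, 0]
  ],
  "hand": [0, 0, 0, 0, 0]
}}

```text
t: 14.75
eef_pos: [0.459, -0.2762, 0.0408]
orientation: [[-0.999, 0.042, -0.001], [0.042, 0.999, 0.002], [0.002, 0.002, -1.0]]
contact_force: [-4.8, 0.2, 1.2]
opening: 0.0453
```

Tooth and pins engaged (about 5 N). Continuing slowly.

Emit:
{"method": "servo_tool", "body": {
  "angular": [
    [0, 0, 0],
    [0, 0, 0],
    [0, 0, 0],
    [0, 0, 0],
    [0, 0, 0]
  ],
  "linear": [
    [-2, 0, 0],
    [-4, 0, 0],
    [-6, 0, 0],
    [-8, 0, 0],
    [-10, 0, 0]
  ],
  "hand": [0, 0, 0, 0, 0]
}}

```text
t: 15.38
eef_pos: [0.469, -0.2767, 0.0408]
orientation: [[-0.999, 0.043, -0.002], [0.042, 0.999, 0.002], [0.002, 0.002, -1.0]]
contact_force: [-5.4, 0.8, 0.5]
opening: 0.0453
```

Emit:
{"method": "servo_tool", "body": {
  "angular": [
    [0, 0, 0],
    [0, 0, 0],
    [0, 0, 0],
    [0, 0, 0]
  ],
  "linear": [
    [-1.5, 0, 0],
    [-3, 0, 0],
    [-4, 0, 0],
    [-4.5, 0, 0]
  ],
  "hand": [0, 0, 0, 0]
}}

```text
t: 15.88
eef_pos: [0.4736, -0.2768, 0.0407]
orientation: [[-0.999, 0.042, -0.002], [0.042, 0.999, 0.002], [0.002, 0.002, -1.0]]
contact_force: [-3.2, 0.8, -1.9]
opening: 0.0451
```

Emit:
{"method": "servo_tool", "body": {
  "angular": [
    [0, 0, 0],
    [0, 0, 0],
    [0, 0, 0]
  ],
  "linear": [
    [-0.7, 0, 0],
    [-1.2, 0, 0],
    [-1.2, 0, 0]
  ],
  "hand": [0, 0, 0]
}}

```text
t: 16.25
eef_pos: [0.4749, -0.2769, 0.0407]
orientation: [[-0.999, 0.042, -0.002], [0.042, 0.999, 0.002], [0.002, 0.002, -1.0]]
contact_force: [-2.9, 0.5, -1.6]
opening: 0.0454
```

Emit:
{"method": "servo_tool", "body": {
  "angular": [
    [0, 0, 0],
    [0, 0, 0],
    [0, 0, 0]
  ],
  "linear": [
    [-0.6, 0, 0],
    [-1.2, 0, 0],
    [-1.2, 0, 0]
  ],
  "hand": [0, 0, 0]
}}

```text
t: 16.62
eef_pos: [0.4752, -0.2769, 0.0405]
orientation: [[-0.999, 0.043, -0.003], [0.043, 0.999, 0.002], [0.003, 0.002, -1.0]]
contact_force: [-9.0, 0.2, -1.1]
opening: 0.0452
```

Emit:
{"method": "servo_tool", "body": {
  "angular": [
    [0, 0, 0],
    [0, 0, 0],
    [0, 0, 0]
  ],
  "linear": [
    [0.8, 0, 0],
    [1.5, 0, 0],
    [1.5, 0, 0]
  ],
  "hand": [0, 0, 0]
}}

```text
t: 17.0
eef_pos: [0.4737, -0.2768, 0.0405]
orientation: [[-0.999, 0.043, -0.003], [0.043, 0.999, 0.002], [0.003, 0.002, -1.0]]
contact_force: [-3.7, -0.1, -3.2]
opening: 0.045
```

Emit:
{"method": "servo_tool", "body": {
  "angular": [
    [0, 0, 0],
    [0, 0, 0],
    [0, 0, 0],
    [0, 0, 0],
    [0, 0, 0]
  ],
  "linear": [
    [0, 0, 0],
    [0, 0, 0],
    [0, 0, 0],
    [0, 0, 0],
    [0, 0, 0]
  ],
  "hand": [100, 100, 100, 100, 100]
}}

```text
t: 17.62
eef_pos: [0.4737, -0.2768, 0.0405]
orientation: [[-0.999, 0.043, -0.003], [0.043, 0.999, 0.002], [0.003, 0.002, -1.0]]
contact_force: [0.6, 0.3, -0.0]
opening: 0.0857
```

Emit:
{"method": "servo_tool", "body": {
  "angular": [
    [0, 0, 0],
    [0, 0, 0],
    [0, 0, 0],
    [0, 0, 0],
    [0, 0, 0]
  ],
  "linear": [
    [0, 0, -20],
    [0, 0, -60],
    [0, 0, -100],
    [-30, 0, -130],
    [-80, 0, -140]
  ],
  "hand": [100, 100, 100, 100, 100]
}}

```text
t: 18.25
eef_pos: [0.555, -0.2813, 0.183]
orientation: [[-0.999, 0.044, -0.0], [0.044, 0.999, 0.001], [0.0, 0.001, -1.0]]
contact_force: [0.6, -0.3, -0.8]
opening: 0.0855
```

Emit:
{"method": "servo_tool", "body": {
  "angular": [
    [0, 0, 0],
    [0, 0, 0]
  ],
  "linear": [
    [0, 0, 0],
    [0, 0, 0]
  ],
  "hand": [100, 100]
}}

```text
t: 18.5
eef_pos: [0.5545, -0.2814, 0.1827]
orientation: [[-0.999, 0.044, -0.001], [0.044, 0.999, 0.001], [0.001, 0.001, -1.0]]
contact_force: [-0.9, 0.2, -0.7]
opening: 0.085
```

```bash
python3 - <<'E'
from h import *
snap('w9')
a=cv2.imread('pics/w9.png')
cv2.imwrite('pics/w9z.png',cv2.resize(a[0:250,100:420],None,fx=2.4,fy=2.4,interpolation=cv2.INTER_CUBIC))
E
```

```text
18.5 [ 0.55445977 -0.28143505  0.18274158] [ 0.15438797  0.59394346  0.33096352  1.66818697 -0.2315243   0.91948758
  2.1004685 ] 0.020091256874351416
```

View pics/w9z.png

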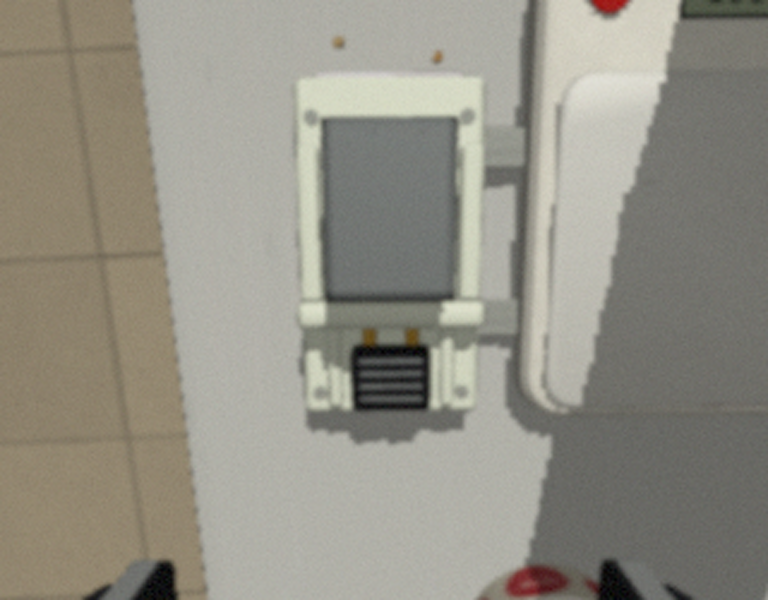

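```bash
python3 - <<'E'
from h import *
np.set_printoptions(precision=4,suppress=True)
st=np.load('pics/w9.npz'); W=cam('wrist',st)
f=lambda x,y:(100+(x-.7)/2.4,(y-.7)/2.4)
P=lambda qs,z: np.array([plane(W,f(*q),z)[:2] for q in qs])
s=P([(311,117),(467,117),(320,391),(461,392)],.022)
A=s[:2].mean(0);B=s[2:].mean(0);v=B-A;yaw=np.arctan2(v[1],v[0]);ax=v/np.linalg.norm(v);n=np.array([-ax[1],ax[0]])
p=P([(322,117),(457,117),(453,300),(324,300)],.074);c=p.mean(0);l=(p[0]+p[1])/2;m=(p[2]+p[3])/2
seat=A+.045*ax;o=c+.006*ax
print('seat',seat,'pack',o,'rel',(o-seat)@ax,(o-seat)@n,np.degrees(yaw),np.degrees(np.arctan2(*(m-l)[::-1])),np.linalg.norm(p-np.roll(p,1,0),axis=1))
s=robot.get_state();print(s['t'],s['contact_force'],s['opening'],np.abs(s['joint_vel']).max())
robot.sign_off()
E
```

```text
seat [ 0.4809 -0.2766] pack [ 0.4797 -0.2769] rel -0.001171910203610118 -0.0003682267212563405 -2.165646175270911 -2.840306337786191 [0.0587 0.0441 0.0587 0.0451]
18.55 [-0.1494 -0.3882  0.2602] 0.0854028081866403 0.0062667793648193415
the job is handed in; nothing more can be done
```

I pressed the charging dock's catch pad, drew the loosened pack out along its guides and slid it into the scale's dock until it clicked. I then let go, backed off and handed the job in at about 18.6 s. No verdict comes back, so this rests on my own measurements.

- **Pressing the catch:** the pad bottomed out at about 20 N. The pack popped about 17.7 mm toward the mouth.
- **Pushing in:** the highest reading was about 9 N, when the pack touched the end wall. The upward force of the tooth on the pack disappeared just before that, which fits it clicking up into the notch. I could not read the catch joint itself.
- **After release:** the last wrist picture shows the pack 1.2 mm short of the clicked-home point and 0.4 mm sideways, with about 0.7° of angle difference. That is within the roughly 2 mm calibration error. It did not spring back out, and the contact pins show behind the end wall as they did in the charging dock.
- **At sign-off:** the robot was clear of everything, with the gripper open and wrist force about 0.

No check failed outright. I did not measure the loose things around the docks again at the end, but the arm never came near them at a height that could touch them.

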